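Walk a die block round to the fence

TASK

Push the heavy grey die block round with the fingertips until its bright milled face sits flush against the steel fence, with the whole block between the fence's two yellow marks. Turn it roughly square to the fence before it touches, so that no corner of it knocks the fence. Only push it along the bench, never lift or tip it, leave the other things where they are, and finish with the hand clear.

Things in the scene. Friction and masses are not known exactly. Their poses are not given: they have to be found in the camera images.
- die_block: loose flat die block of cast aluminium, 0.6 to 1 kg, 98 mm along its x, 130 along y, 30 high; slides under 4 to 12 N. Dull dark grey; only its +x side is milled bright, seen from above as a bright strip 16 mm wide along that edge of the top. Holes on top are shallow marks. Origin: centre of underside, z up. Starts in front of the fence, turned 0.55 to 1.15 rad anticlockwise (from above) from facing it
- milled_face (a point): centre of the block's milled face: 49 mm along +x from the block's origin, 15 mm up; same axes as the block. When the job is done, the block's axes are parallel to the fence's and the block's origin lies at x = -49 mm, y within 35 mm of 0 in the fence's frame
- fence: fixed steel angle fence, 240 mm long, 34 mm high, upright 8 mm thick, foot 41 mm deep behind the face. Origin: at the bench, in the middle of the flat face that looks towards the robot; +x goes into the fence, away from the robot, square to that face; y runs along the face, z up. Yellow bands 6 mm wide across the upright, inner edges at y = +100 and -100 mm
- comb_loose: loose steel combination wrench, 194x29x5 mm; bystander, to be left alone
- cassette: loose steel sprocket cassette, 128 mm across, 29 mm high; bystander, to be left alone
- tape_yellow: loose roll of yellow tape, 75 mm across, 19 mm high; bystander, to be left alone
- tyre_gauge: loose tyre pressure gauge with a round dial, 104x60x25 mm; bystander, to be left alone
- grease_tub: loose black grease tub with a yellow-green cap, 70 mm across, 74 mm high; bystander, to be left alone
- red_bit: loose red bit holder, 45x11x10 mm, beside the fence's left end (seen from the robot); bystander, to be left alone
- spoke_key: loose small red spoke key, 24x36x12 mm, beside the fence's right end; bystander, to be left alone

How it is judged:
At the end, for the whole second after the job is handed in: the block rests flat on the bench with its milled face against the fence: gap at the middle under 4 mm, turned less than 0.04 rad from square, block centre within 38 mm of the fence's middle (x of milled_face in the frame of fence between -0.004 and 0.004 m and angle between the x axis of die_block and the x axis of fence, either way round below 0.04 rad and y of die_block in the frame of fence between -0.038 and 0.038 m and height (world z) of die_block below 0.004 m and angle between die_block's own z axis and vertical below 0.03 rad and linear speed of die_block below 0.01 m/s); the robot touches nothing.
It fails at once if the block is lifted off the bench (over 8 mm) (height (world z) of die_block above 0.008 m).
It fails at once if the block is tipped (over 0.12 rad) (angle between die_block's own z axis and vertical above 0.12 rad).
It fails at once if the block knocks the fence while still turned more than 0.2 rad from square to it (angle between the x axis of die_block and the x axis of fence, either way round above 0.2 rad and contact force between die_block and fence above 0.5 N).
It fails at once if one of the bystanders (wrench, cassette, tape, gauge, tub, bit holder, spoke key) is moved over 15 mm (distance of any of comb_loose, cassette, tape_yellow, tyre_gauge, grease_tub, red_bit, spoke_key from where it was at the start of the episode above 0.015 m).
It also fails if it takes over 72 s, if anything falls off the work surface, if the arm or the gripper's body presses on something with over 40 N, if the wrist force passes 120 N, or if a joint passes its speed limit or range.

ROBOT

A 6-joint arm with a two-finger parallel gripper is mounted at the origin on a cart in front of the work surface, level with it; the furniture and walls round the work are solid. World frame = base frame: x ahead of the robot, y to its left, z up, the work surface at z = 0. Lengths are in m, angles in rad, forces in N, time in s.
With the tool pointing down it reaches from about 0.3 to 0.875 m from the base axis. Payload 6.4 kg.
Tool frame: the origin (TCP) lies at the very end of the fingers, on their centre line; the grasp point (between the pads) lies 19 mm behind it; z points along the fingers, y is the line along which they close (so a half turn about z gives the same grasp; the last joint's range is limited). The gripper opens to 85 mm and grips with 20 to 120 N. Pads are 22 mm wide; open, the fingers measure 114 mm over their backs; the gripper's body (76 mm by 85 mm) begins 54 mm behind the grasp point. The pads swing forward as they close: fully open they stand 13 mm farther back than shut.
Start: joints at [1.019, 0.181, 1.607, -0, 1.354, -0.206], TCP at [0.195, 0.541, 0.231] pointing down, gripper open.
Joint ranges: [-2.99, 2.99], [-0.89, 2.07], [0.3, 2.58], [-1.14, 4.28], [0, 2.63], [-3.12, 3.12]. Speed limits (rad/s): [2.57, 2.57, 3.01, 3.14, 3.14, 3.14].

INTERFACE

Orientations are given as [roll, pitch, yaw] about the fixed x, y, z axes, in that order (R = Rz(yaw) Ry(pitch) Rx(roll)).
In Python, from plant import robot gives the robot as it stands.
- The arm moves only by the tool move_arm, never from a script. Its argument "series" is a list that holds one entry, the list of rows, each a list of 7 numbers: the shift along the tool's x, y, z in mm, then the turn, a rotation vector about the tool's x, y, z in rad, then the finger opening in mm, from 0 to 85.4. In form: [[[dx, dy, dz, ax, ay, az, jaw], ...]]. A call has 1 to 20 rows; each row shifts and turns the commanded pose from where the row before left it, along the tool's axes as they then stand; what a row does not reach is not made up. A row lasts 1/12 s, in which the tool goes at most 41.7 mm and 7.16 degrees, less where a joint would pass 70% of its speed; a pose out of reach is approached as far as the arm can. A call is refused whole if a number of a shift passes 41.7 or a number of a turn 0.125, either way. A call with a gripper value outside its range is refused whole. The fingers move at their own pace and stop on an object; "grip_force" is the grip in N (left out, the last holds). Time passes only in rows, so rows that do not move let the fingers close. It gives the time, the measured TCP pose, the force, the opening and the grip force at its end, in the units of the state.
- robot.sense(): the state, without advancing time (a new reading comes with each control period).
- robot.snapshot(name): name is "side" or "top"; returns the picture (420x560x3 uint8, red, green, blue); there is no depth.
- robot.camera_model(name): a dict with "fx", "fy", "cx", "cy" (pixels), "world_to_cam" (4x4, takes a point from world to camera coordinates). Camera axes: x right, y down, z forward; pixel columns grow to the right and rows downward; lengths in m; the calibration is good to about 2 mm. A picture is of the moment at which its call begins. camera_model takes no time and is no camera call.
- robot.hand_in(): hands the job in; it is judged then, once.
The state is a dict: "clock": time; "joint_pos": joint angles; "joint_vel": joint speeds; "effort": joint torques, N m; "tool_pos": TCP position; "tcp_rot": TCP orientation; "wrist_force": force on the tool from outside, world axes, zero at the start; "ft_torque": the same for the moment, N m; "finger_gap": finger opening in m; "grip_force": force on a finger pad.
Only numpy, scipy, OpenCV 4.12 (cv2) and the standard library are available. Lean on these libraries where they do the work, as an engineer would, in place of code of your own. Each camera call takes 0.05 s, during which the arm holds its last target. There are 200 camera calls.

## Working session

There is one attempt and no reset: what is moved stays moved. The work goes in short steps, Python scripts to look and compute and a tool call to move; the robot and the scene stay as the last step left them, time stands still between calls to the robot, and variables do not carry over. Pictures are saved under pics/ and viewed, at most 10 in all, crops included, and the job is handed in when it is done.

Besides the shell and the picture viewer there is one more tool, called after ">>>" by a JSON object that holds its "method" and its "body". move_arm: Moves the arm, as the interface text tells. Its arguments: {"type":"object","properties":{"series":{"type":"array","items":{"type":"array","items":{"type":"array","items":{"type":"number"}}}},"grip_force":{"type":"number"}},"required":["series"]}

```bash
mkdir -p pics; ls; python3 - <<'E'
from plant import robot
import cv2
for n in("top","side"):
    cv2.imwrite(f"pics/{n}0.png",robot.snapshot(n)[:,:,::-1])
    print(robot.camera_model(n))
print(robot.sense())
E
```

```text
pics
{'fx': 464.9499055618618, 'fy': 464.9499055618618, 'cx': 275.94442179285966, 'cy': 207.95716104613027, 'world_to_cam': array([[-0.00570906, -0.99978014, -0.02017616,  0.05019251],
       [-0.99776785,  0.00703769, -0.06640619,  0.55498158],
       [ 0.06653358,  0.01975201, -0.99758866,  1.22121503],
       [ 0.        ,  0.        ,  0.        ,  1.        ]])}
{'fx': 502.94859827719466, 'fy': 502.94859827719466, 'cx': 289.596685691443, 'cy': 210.2147965235746, 'world_to_cam': array([[-0.08421434, -0.99642114,  0.00727072,  0.1085954 ],
       [-0.87750924,  0.07070325, -0.47431907,  0.511849  ],
       [ 0.47210748, -0.04632459, -0.88032298,  1.47831575],
       [ 0.        ,  0.        ,  0.        ,  1.        ]])}
{'clock': 0.1, 'joint_pos': array([ 1.01870329e+00,  1.81513177e-01,  1.60788277e+00, -2.33627789e-05,
        1.35383967e+00, -2.06264349e-01]), 'joint_vel': array([-4.95861599e-04, -1.67098827e-03, -4.63917621e-03,  6.30212492e-05,
       -1.12947781e-03, -7.95861123e-04]), 'effort': array([-2.66913767e-04, -4.45874798e+01, -3.52238703e+01, -2.79666292e-04,
        4.15118120e-03,  2.89101922e-05]), 'tool_pos': array([0.19461412, 0.54053143, 0.23046035]), 'tcp_rot': array([-3.13997985e+00, -3.14163042e-04,  2.79576876e+00]), 'wrist_force': array([ 0.08443449,  0.82191468, -0.65956428]), 'ft_torque': array([-0.02852687,  0.01099374, -0.01996223]), 'grip_force': 0.0, 'finger_gap': 0.08558792389164777}
```

View pics/top0.png

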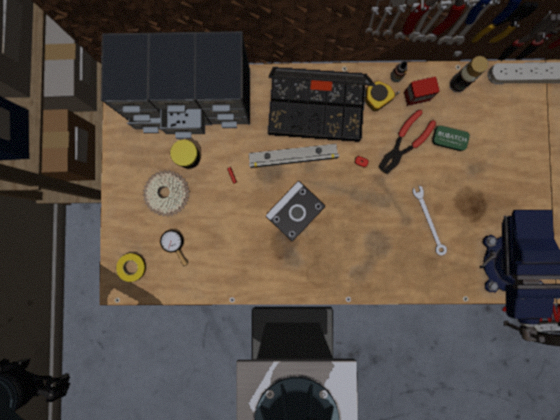

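View pics/side0.png

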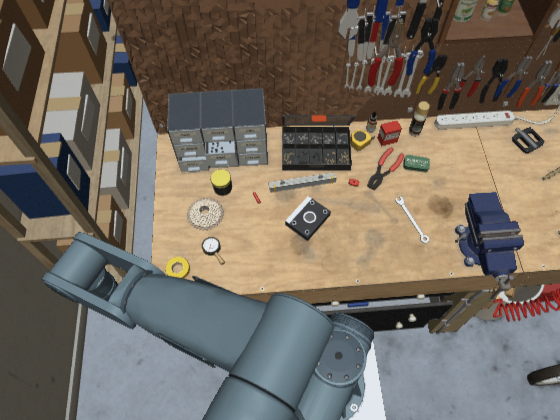

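The top view shows the block near (296,210) with its bright strip facing the upper left. The fence runs from about (250,158) to (338,152), the red bit is at (232,174) and the spoke key at (361,161). I'll zoom in next.

```bash
python3 - <<'E'
import cv2
a=cv2.imread("pics/top0.png")[130:250,220:380]
cv2.imwrite("pics/topz.png",cv2.resize(a,None,fx=5,fy=5,interpolation=cv2.INTER_CUBIC))
E
```

```text
(no output)
```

View pics/topz.png

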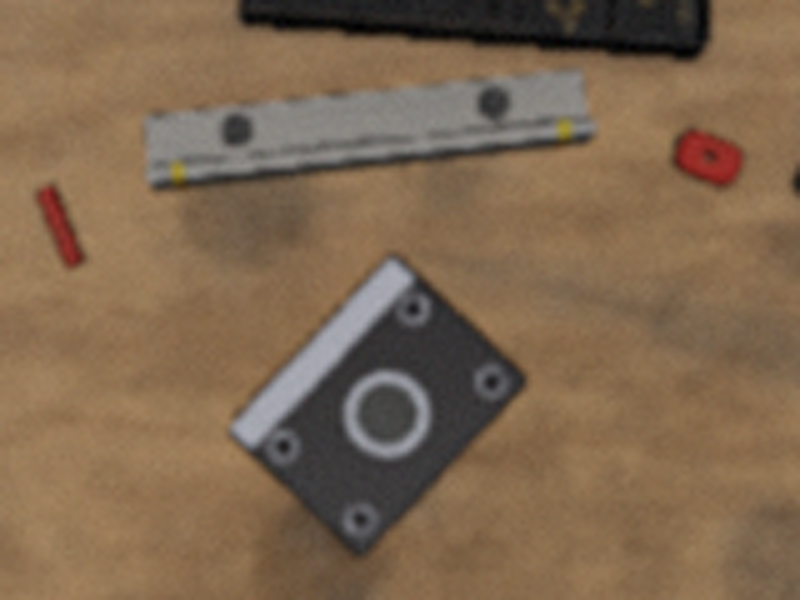

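```bash
cat > h.py <<'E'
from plant import robot
import numpy as np, cv2
from scipy.optimize import least_squares
def proj(P,n="top"):
    c=robot.camera_model(n); p=np.c_[np.atleast_2d(P),np.ones(len(np.atleast_2d(P)))]@c["world_to_cam"].T
    return np.c_[c["fx"]*p[:,0]/p[:,2]+c["cx"],c["fy"]*p[:,1]/p[:,2]+c["cy"]]
def unproj(uv,z,n="top"):
    c=robot.camera_model(n);W=c["world_to_cam"];R=W[:3,:3];o=-R.T@W[:3,3]
    uv=np.atleast_2d(uv);d=np.c_[(uv[:,0]-c["cx"])/c["fx"],(uv[:,1]-c["cy"])/c["fy"],np.ones(len(uv))]@R
    return o+d*((z-o[2])/d[:,2])[:,None]
def corners(p):
    a=np.array([[.049,.065],[.049,-.065],[-.049,-.065],[-.049,.065]]);c,s=np.cos(p[2]),np.sin(p[2])
    return np.c_[a@np.array([[c,s],[-s,c]])+p[:2],np.full(4,.03)]
def mask(img,p,pad=25,n="top"):
    hsv=cv2.cvtColor(img,cv2.COLOR_RGB2HSV);m=(hsv[...,1]<85).astype(np.uint8)
    roi=np.zeros_like(m);cv2.circle(roi,tuple(int(v) for v in proj([[p[0],p[1],.03]],n)[0]),55,1,-1)
    return m&roi
E
python3 - <<'E'
from h import *
f=lambda q:np.array(q)/5+[220-.4,130-.4]
c=f([[393,254],[526,380],[361,556],[232,432]])
w=unproj(c,.03);print(w.round(4))
print([np.linalg.norm(w[i]-w[(i+1)%4]).round(4) for i in range(4)])
r=least_squares(lambda p:(proj(corners(p))-c).ravel(),[*w.mean(0)[:2],.8]);print("block",r.x,r.fun.round(2))
y=unproj(f([[179,173],[565,128]]),.034);print("yellow",y.round(4),np.linalg.norm(y[0]-y[1]))
b=unproj(f([[152,187],[595,138]]),.0);print("bot",b.round(4),np.linalg.norm(b[0]-b[1]))
t=unproj(f([[150,180],[594,131]]),.034);print("top",t.round(4),np.linalg.norm(t[0]-t[1]))
for n,q in(("bit",[61,226]),("key",[708,157])):print(n,unproj(f(q),.01).round(4))
img=robot.snapshot("top");s=cv2.cvtColor(img,cv2.COLOR_RGB2HSV)[...,1]
print("sat block",s[200:220,285:305:4].ravel()[::8],"wood",s[230:245,330:360:4].ravel()[::8])
E
```

```text
[[ 0.6274 -0.013   0.03  ]
 [ 0.5599 -0.0825  0.03  ]
 [ 0.4677  0.0052  0.03  ]
 [ 0.5334  0.0728  0.03  ]]
[np.float64(0.0969), np.float64(0.1273), np.float64(0.0943), np.float64(0.1272)]
block [ 0.54717307 -0.0042123  -0.76151228] [-8.31  0.02  1.07  8.35  8.63  0.28 -1.48 -8.72]
yellow [[ 0.6711  0.1002  0.034 ]
 [ 0.6933 -0.1045  0.034 ]] 0.20593933548610122
bot [[ 0.669   0.1172  0.    ]
 [ 0.6937 -0.1243  0.    ]] 0.24267364819832205
top [[ 0.6674  0.1156  0.034 ]
 [ 0.6915 -0.1198  0.034 ]] 0.23668339046861026
bit [[0.6466 0.1657 0.01  ]]
key [[ 0.6811 -0.1837  0.01  ]]
sat block [14  5 20 10 16 14 11 11  4 14  8  4 17] wood [113 113 110 115 109 112 106 108 112 113 118 111 111 109 110]
```

>>> {"method": "move_arm", "body": {"series": [[[0,0,0,0,0,-0.1125,80],[0,0,0,0,0,-0.1125,80],[0,0,0,0,0,-0.1125,80],[0,0,0,0,0,-0.1125,80],[-11.5,-38.8,5,0,0,0,80],[-11.5,-38.8,5,0,0,0,80],[-11.5,-38.8,5,0,0,0,80],[-11.5,-38.8,5,0,0,0,80],[-11.5,-38.8,5,0,0,0,80],[-11.5,-38.8,5,0,0,0,80],[-11.5,-38.8,5,0,0,0,80],[-11.5,-38.8,5,0,0,0,80],[-11.5,-38.8,5,0,0,0,80],[-11.5,-38.8,5,0,0,0,80],[-11.5,-38.8,5,0,0,0,80],[-11.5,-38.8,5,0,0,0,80],[-11.5,-38.8,5,0,0,0,80],[-11.5,-38.8,5,0,0,0,80],[-11.5,-38.8,5,0,0,0,80],[-11.5,-38.8,5,0,0,0,80]]]}}

```text
clock: 1.82
tool_pos: [0.4427, -0.0594, 0.151]
tcp_rot: [-3.142, 0.0, -3.038]
wrist_force: [1.5, 1.2, 0.6]
finger_gap: 0.0801
grip_force: 0.0
```

```bash
cat >> h.py <<'E'
F=np.array([.679,-.0025]);PSI=.105
RF=np.array([[np.cos(PSI),-np.sin(PSI)],[np.sin(PSI),np.cos(PSI)]])
def toF(w): return (np.asarray(w)[...,:2]-F)@RF
def tcp():
    s=robot.sense();print("t",round(s["clock"],2),"tcpF mm",(toF(s["tool_pos"])*1000).round(1),"z",round(s["tool_pos"][2]*1000,1),"rot",s["tcp_rot"].round(3),"yawF",round((s["tcp_rot"][2]-PSI-np.pi+np.pi)%(2*np.pi)-np.pi,3),"force",s["wrist_force"].round(1))
def strip(tag=None):
    "block pose from rectified top picture: 1 px = 0.5 mm in fence frame at z=.03; picture x = y_f reversed, up = x_f"
    img=robot.snapshot("top");W,H=640,640   # x_f -.24...08, y_f .16..-.16
    g=np.array([[0,0],[W,0],[W,H],[0,H]],np.float32)
    f=np.array([[.08-v*.0005,.16-u*.0005] for u,v in g]);w=f@RF.T+F
    M=cv2.getPerspectiveTransform(proj(np.c_[w,np.full(4,.03)]).astype(np.float32),g)
    r=cv2.warpPerspective(img,M,(W,H),flags=cv2.INTER_CUBIC)
    if tag: cv2.imwrite(f"pics/{tag}.png",r[:,:,::-1])
    return r
E
python3 - <<'E'
from h import *
tcp();strip("r1")
E
```

```text
t 1.82 tcpF mm [-241.   -31.9] z 151.0 rot [-3.142  0.    -3.038] yawF -0.001 force [1.5 1.2 0.6]
```

View pics/r1.png

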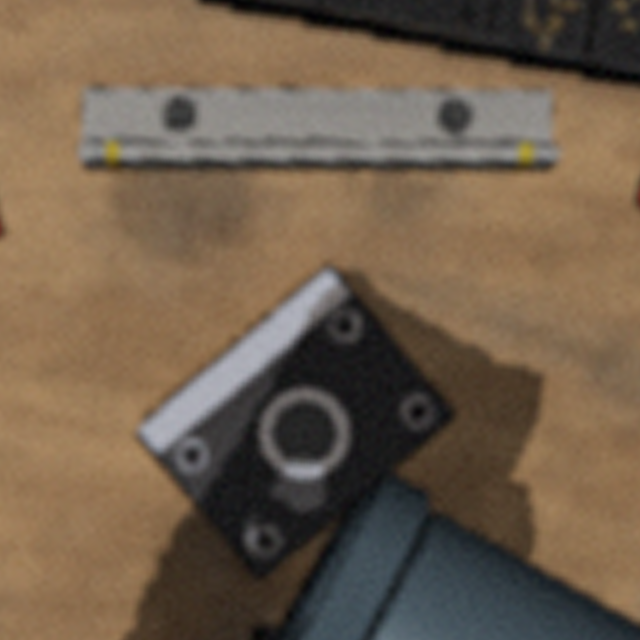

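The rectified view agrees with the known sizes: the fence face is on row 160 and the yellow marks are centred. The block's corners are at (138,433), (332,266), (455,410) and (258,577), so its centre is at (-131, 12) mm in the fence frame and it is turned 0.70 rad. I'll lower the hand now.

>>> {"method": "move_arm", "body": {"series": [[[0,0,30,0,0,0,80],[0,0,30,0,0,0,80],[0,0,30,0,0,0,80],[0,0,30,0,0,0,80],[0,0,15,0,0,0,80],[0,0,8,0,0,0,80],[0,0,4,0,0,0,80],[0,0,0,0,0,0,80]]]}}

```text
clock: 2.53
tool_pos: [0.4423, -0.0572, 0.004]
tcp_rot: [3.141, -0.001, -3.037]
wrist_force: [0.1, 0.5, 0.5]
finger_gap: 0.0798
grip_force: 0.0
```

>>> {"method": "move_arm", "body": {"series": [[[-7,0,0,0,0,0,80],[-7,0,0,0,0,0,80],[-5,0,0,0,0,0,80],[-4,0,0,0,0,0,80],[-3,0,0,0,0,0,80],[-2,0,0,0,0,0,80],[-2.2,2.5,0,0,0,0,80],[-2.2,3,0,0,0,0,80],[-2.2,3,0,0,0,0,80],[-2.2,3,0,0,0,0,80],[-2.5,3,0,0,0,0,80],[-2.5,3,0,0,0,0,80],[0,0,0,0,0,0,80]]]}}

```text
clock: 3.62
tool_pos: [0.4813, -0.0347, 0.004]
tcp_rot: [3.141, -0.002, -3.037]
wrist_force: [-3.9, -0.3, 1.2]
finger_gap: 0.0798
grip_force: 1.3
```

```bash
cat >> h.py <<'E'
def face(tag=None):
    "bright strip -> rel. yaw, block centre (fence frame, mm)"
    r=strip(tag);h=cv2.cvtColor(r,cv2.COLOR_RGB2HSV);m=((h[...,2]>150)&(h[...,1]<60)).astype(np.uint8);m[:172]=0
    n,l,s,_=cv2.connectedComponentsWithStats(m);k=1+s[1:,4].argmax()
    (cx,cy),(a,b),t=cv2.minAreaRect(np.argwhere(l==k)[:,::-1].astype(np.float32))
    L,S=max(a,b)/2,min(a,b)/2; t=np.deg2rad(t if a>b else t+90)   # long axis direction
    th=-((t+np.pi/2)%np.pi-np.pi/2); c=np.array([80-cy/2,160-cx/2])
    n_=np.array([np.cos(th),np.sin(th)]);print("strip",round(L,1),round(S,1),"yaw",round(th,3),"facemid",(c+8*n_).round(1),"centre",(c-41*n_).round(1))
E
python3 - <<'E'
from h import *
tcp();face("r2")
E
```

```text
t 3.62 tcpF mm [-200.   -11.3] z 4.0 rot [ 3.141e+00 -2.000e-03 -3.037e+00] yawF -0.0 force [-3.9 -0.3  1.2]
strip 64.9 15.4 yaw 0.522 facemid [-95.7  65.8] centre [-138.2   41.4]
```

View pics/r2.png

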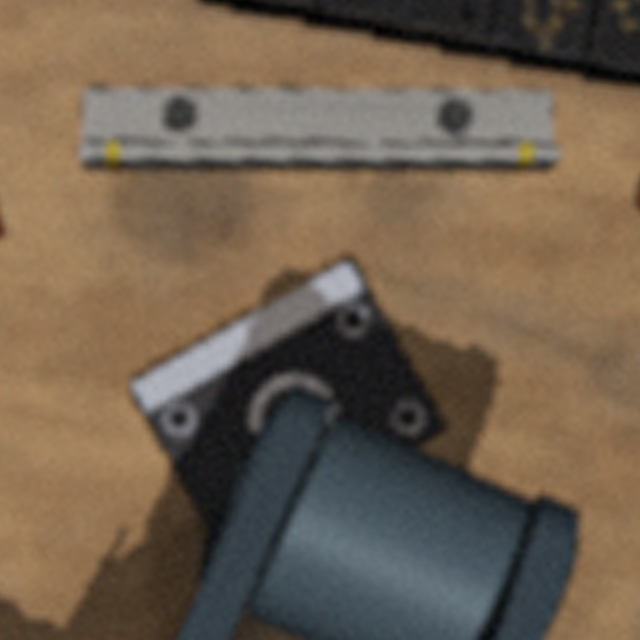

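The bright strip now runs from (132,388) to (351,262), so the yaw is 0.52 and the centre about (-125, 15). The block is pivoting as planned, so I'll continue.

>>> {"method": "move_arm", "body": {"series": [[[-2.4,3.3,0,0,0,0,80],[-2.4,3.3,0,0,0,0,80],[-2.4,3.3,0,0,0,0,80],[-2.4,3.2,0,0,0,0,80],[-3.2,2.7,0,0,0,0,80],[-3.2,2.7,0,0,0,0,80],[-3.2,2.7,0,0,0,0,80],[-3.2,2.6,0,0,0,0,80],[-4,2,0,0,0,0,80],[-4,2,0,0,0,0,80],[0,0,0,0,0,0,80]]]}}

```text
clock: 4.58
tool_pos: [0.5105, -0.0042, 0.0044]
tcp_rot: [3.142, 0.001, -3.037]
wrist_force: [-1.9, -0.1, -0.1]
finger_gap: 0.0802
grip_force: 0.4
```

```bash
sed -i 's/>150)/>105)/' h.py; python3 - <<'E'
from h import *
tcp();face("r3")
E
```

```text
t 4.58 tcpF mm [-167.7   15.9] z 4.4 rot [ 3.142e+00  1.000e-03 -3.037e+00] yawF -0.0 force [-1.9 -0.1 -0.1]
strip 106.8 31.0 yaw -0.352 facemid [-1.534e+02  1.000e-01] centre [-199.4   17. ]
```

View pics/r3.png

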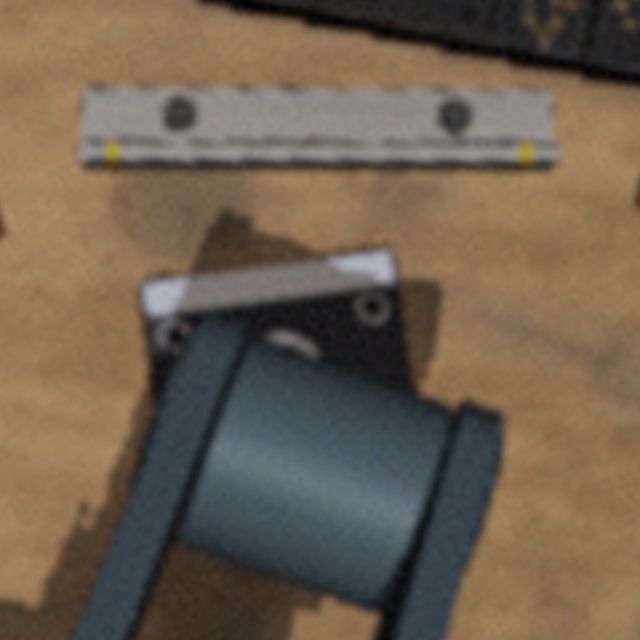

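The strip's top edge runs from (142,285) to (392,250), so the yaw is 0.14 and the centre about (-102, 20). From here I push straight on with both fingers.

>>> {"method": "move_arm", "body": {"series": [[[-4,0,0,0,0,0,80],[-4,0,0,0,0,0,80],[-4,0,0,0,0,0,80],[-4,0,0,0,0,0,80],[-4,0,0,0,0,0,80],[-4,0,0,0,0,0,80],[-4,0,0,0,0,0,80],[-4,0,0,0,0,0,80],[-4,0,0,0,0,0,80],[0,0,0,0,0,0,80]]]}}

```text
clock: 5.47
tool_pos: [0.5456, -0.0011, 0.0043]
tcp_rot: [3.141, -0.0, -3.038]
wrist_force: [-1.9, 0.3, -0.7]
finger_gap: 0.08
grip_force: 1.1
```

```bash
python3 - <<'E'
from h import *
tcp();strip("r4")
E
```

```text
t 5.47 tcpF mm [-132.5   15.4] z 4.3 rot [ 3.141 -0.    -3.038] yawF -0.001 force [-1.9  0.3 -0.7]
```

View pics/r4.png

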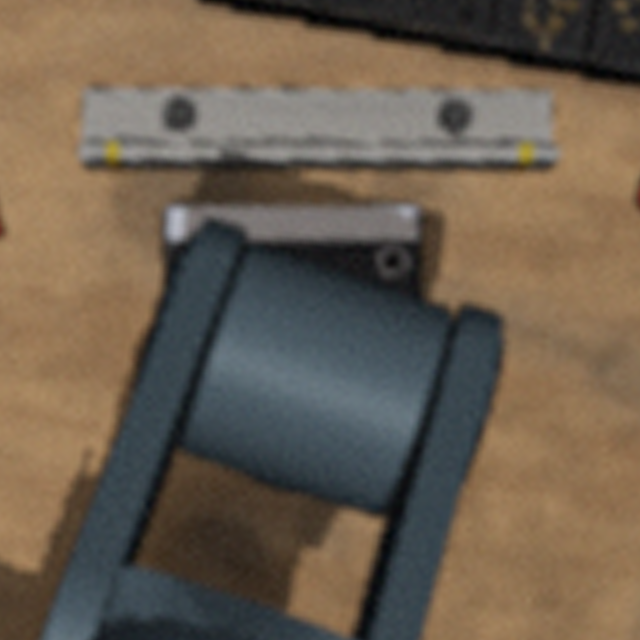

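The strip's edge is level on row 206, from columns 165 to 424. The block is square, 23 mm from the fence and centred at y = 13 mm. Now I close the gap slowly.

>>> {"method": "move_arm", "body": {"series": [[[-4,0,0,0,0,0,80],[-4,0,0,0,0,0,80],[-4,0,0,0,0,0,80],[-3,0,0,0,0,0,80],[-2,0,0,0,0,0,80],[-1.5,0,0,0,0,0,80],[-1,0,0,0,0,0,80],[-1,0,0,0,0,0,80],[0,0,0,0,0,0,80]]]}}

```text
clock: 6.27
tool_pos: [0.565, 0.001, 0.0042]
tcp_rot: [3.141, -0.002, -3.038]
wrist_force: [-5.5, 0.1, 3.2]
finger_gap: 0.0801
grip_force: 2.7
```

>>> {"method": "move_arm", "body": {"series": [[[-1,0,0,0,0,0,80],[-1,0,0,0,0,0,80],[0,0,0,0,0,0,80],[0,0,0,0,0,0,80]]]}}

```text
clock: 6.6
tool_pos: [0.567, 0.0012, 0.0042]
tcp_rot: [3.141, -0.001, -3.038]
wrist_force: [-5.3, -0.2, 1.5]
finger_gap: 0.0803
grip_force: 2.7
```

>>> {"method": "move_arm", "body": {"series": [[[-1,0,0,0,0,0,80],[-1,0,0,0,0,0,80],[0,0,0,0,0,0,80],[0,0,0,0,0,0,80]]]}}

```text
clock: 6.93
tool_pos: [0.5685, 0.0014, 0.0042]
tcp_rot: [3.141, -0.003, -3.038]
wrist_force: [-6.6, 0.9, 3.2]
finger_gap: 0.0799
grip_force: 3.6
```

>>> {"method": "move_arm", "body": {"series": [[[-1,0,0,0,0,0,80],[-1,0,0,0,0,0,80],[0,0,0,0,0,0,80],[0,0,0,0,0,0,80]]]}}

```text
clock: 7.27
tool_pos: [0.5685, 0.0015, 0.0041]
tcp_rot: [3.141, -0.007, -3.037]
wrist_force: [-15.4, -2.3, 11.6]
finger_gap: 0.0799
grip_force: 7.8
```

The arm has stalled and the force has jumped, so the block is on the fence. I'll press slightly more to seat it, then back off, raise the hand and look.

>>> {"method": "move_arm", "body": {"series": [[[-1,0,0,0,0,0,80],[0,0,0,0,0,0,80],[0,0,0,0,0,0,80]]]}}

```text
clock: 7.52
tool_pos: [0.5685, 0.0015, 0.004]
tcp_rot: [3.141, -0.009, -3.037]
wrist_force: [-18.8, -3.4, 13.9]
finger_gap: 0.0798
grip_force: 9.7
```

>>> {"method": "move_arm", "body": {"series": [[[3,0,0,0,0,0,80],[6,0,0,0,0,0,80],[20,0,0,0,0,0,80],[30,0,0,0,0,0,80],[30,0,0,0,0,0,80],[0,0,-30,0,0,0,80],[0,0,-40,0,0,0,80],[20,-30,-20,0,0,0,80],[20,-30,0,0,0,0,80],[20,-30,0,0,0,0,80],[0,-40,0,0,0,0,80],[0,-40,0,0,0,0,80],[0,-40,0,0,0,0,80],[0,0,0,0,0,0,80]]]}}

```text
clock: 8.68
tool_pos: [0.4485, -0.2305, 0.0963]
tcp_rot: [-3.134, 0.005, -3.042]
wrist_force: [-1.0, 0.3, 0.0]
finger_gap: 0.0797
grip_force: 0.0
```

```bash
python3 - <<'E'
from h import *
tcp();strip("r5")
E
```

```text
t 8.68 tcpF mm [-253.1 -202.6] z 96.3 rot [-3.134  0.005 -3.042] yawF -0.006 force [-1.   0.3  0. ]
```

View pics/r5.png

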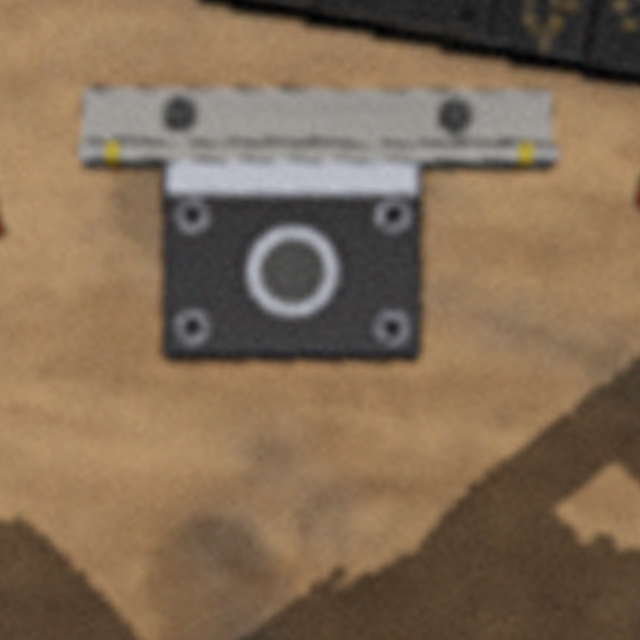

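The block sits flush and square: its face is on row 161, its sides are at columns 165 and 419 (centre y about 14 mm), and its back edge is level at row 357. The hand is clear, so I'll hand the job in.

```bash
python3 -c "
from plant import robot
print(robot.hand_in())"
```

```text
the job is handed in; nothing more can be done
None
```

I handed the job in at about 9 s of the 72 s allowed: in the last top view the block sits flush and square against the fence, about 14 mm left of its middle and between the marks, with the hand clear; the hand-in reported no verdict.

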